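# Shut the rod oven's hatch and slide its retaining bar across

## Task

Push the drop-down hatch of the electrode drying oven up until it is fully shut. Then slide the steel retaining bar from the long bracket across the front of the hatch, so that it lies flat in both brackets with about the same length resting on each, and let go. Do not lift the bar out of its groove or let it fall off the brackets, and leave the hammer, the can and the angle iron alone.

Things in the scene. Friction and masses are not known exactly. Their poses are not given: they have to be found in the camera images.
- oven: Grey steel bench-top electrode oven, fixed, 180 deep (x) x 345 wide (y -120..+225) x 172 high. Origin: on the table, in the front face's plane, under the middle of the hatch; own x points into the oven, y along the front (roughly away from the robot), z up. Hatch opening y -43..+43, z 50..160. Two dark brackets on the front carry the bar, with a clear gap of 90 between them (y -45..+45).
- long_bracket (a point): Inner end (by the hatch) of the long bracket's seat (oven y +45..+215), on the seat and the groove's centre line: oven x -30, y +45, z 100. Groove 29 wide in x, between a back strip (x -15.5..0, top z 112) and a front lip (x -45..-49, top z 110). Both groove ends are open, no end stops.
- short_bracket (a point): Inner end (by the hatch) of the short bracket's seat (oven y -45..-115), on the same line and height: oven x -30, y -45, z 100. Its groove is wider (x -49..0), with a front lip only (x -49..-53, top z 110), open at both ends.
- hatch (a joint): Angle of the bottom-hinged hatch in rad: 0 shut (upright, flush in the front face), 1.2 leaning far out of the front (to oven -x). Hinge line along oven y at oven x 0, z 50. The hatch is 84 wide and 108 tall; it stays at any angle (stiff hinge, some 0.15 N m).
- hatch_lip (a point): Middle of the outer edge of the lip along the hatch's top edge: lip 70 wide, 5 thick, standing 18 out from the hatch's outer face, 106 above the hinge.
- bar: Loose steel bar, 180 long (own y) x 25 deep (x) x 12 high, 0.47 to 0.82 kg, round nose at its -y end. Origin: middle of the underside, axes like the oven's. On its +y end stands a solid lug, 25 (x) x 34 (y +56..+90) x 32 high, top 44 above the underside. Starts on the long bracket, nose to the hatch, partly overhanging the bracket's outer end. Centre of mass about 24 from the middle, lug side.
- lug (a point): Middle of the outer (+y) end face of the lug, 28 above the bar's underside: the face to push.
- hammer: Bystander: hammer, 240 long, lying on the table. Leave alone.
- can: Bystander: aluminium can, 60 in diameter, 160 high, standing on the table. Origin at its underside. Leave alone.
- angle: Bystander: offcut of dark angle iron, 120 long (own x) x 50 wide x 50 high, on the table. Origin at its underside. Leave alone.
Things that resemble listed ones, but are neither listed nor needed, are in the scene too. What is shaped like the bar but green or yellow is not meant.

How it is judged (in metres and radians):
On the way:
1. the hatch is shut (within 0.04 rad) while the bar is still clear of it, on the long bracket (value of joint hatch below 0.04 rad and y of bar in the frame of oven above 0.12 m), for 0.2 s.
At the end, for the whole second after the job is handed in: The hatch is shut within 0.04 rad, and the bar lies at rest, flat (within 0.05 rad), lug up, on the seats of both brackets, along the front within 0.15 rad, its middle within 15 mm of the middle of the hatch along the oven's front (so each end bears on at least 30 mm of bracket) (value of joint hatch below 0.04 rad and y of bar in the frame of oven between -0.015 and 0.015 m and x of bar in the frame of oven between -0.04 and -0.01 m and z of bar in the frame of oven between 0.095 and 0.104 m and angle between bar's own z axis and vertical below 0.05 rad and angle between the y axis of bar and the y axis of oven, either way round below 0.15 rad and linear speed of bar below 0.01 m/s); the robot touches nothing.
It fails at once if the bar is lifted out of its groove (over 25 mm up) instead of being slid (height (world z) of bar above 0.125 m).
It fails at once if the bar falls off the brackets (height (world z) of bar below 0.07 m).
It fails at once if the hammer is disturbed (moved over 30 mm or tipped) (distance of hammer from where it was at the start of the episode above 0.03 m or angle between hammer's own z axis and vertical above 0.35 rad).
It fails at once if the spray can is disturbed (moved over 30 mm or tipped) (distance of can from where it was at the start of the episode above 0.03 m or angle between can's own z axis and vertical above 0.35 rad).
It fails at once if the angle iron is disturbed (moved over 30 mm or tipped) (distance of angle from where it was at the start of the episode above 0.03 m or angle between angle's own z axis and vertical above 0.35 rad).
It also fails if it takes over 58 s, if anything falls off the work surface, if the arm or the gripper's body presses on something with over 40 N, if the wrist force passes 120 N, or if a joint passes its speed limit or range.

## Robot

A 6-joint arm with a two-finger parallel gripper is mounted at the origin on the work surface. World frame = base frame: x ahead of the robot, y to its left, z up, the work surface at z = 0. Lengths are in mm, angles in rad, forces in N, time in s.
With the tool pointing down it reaches from about 400 to 925 mm from the base axis. Payload 12.5 kg.
Tool frame: the origin (TCP) lies midway between the tips of the shut fingers; the grasp point (between the pads) lies 19 mm behind it; z points along the fingers, y is the line along which they close (so a half turn about z gives the same grasp; the last joint's range is limited). The gripper opens to 95 mm and grips with 3 to 60 N. Pads are 20 mm wide; open, the fingers measure 119 mm over their backs; the gripper's body (75 mm by 180 mm) begins 59 mm behind the grasp point.
Start: joints at [-1.278, 0.491, 1.559, -0, 1.092, -0.106], TCP at [242.719, -575.964, 214.661] pointing down, gripper open.
Joint ranges: [-3.1, 3.1], [-0.84, 2.19], [0.05, 2.79], [-1.13, 4.28], [0.06, 2.93], [-2.69, 2.69]. Speed limits (rad/s): [2.22, 2.22, 2.79, 3.14, 3.14, 3.14].

## Interface

Orientations are given as [roll, pitch, yaw] about the fixed x, y, z axes, in that order (R = Rz(yaw) Ry(pitch) Rx(roll)).
In Python, from cell import env gives the robot as it stands.
- The arm moves only by the tool carry_out, never from a script. Its argument "series" is a list of rows, each a list of 4 numbers: the shift along the world's x, y, z normalised to -1 to 1, where 1 is 5 cm, then the turn about the world's z normalised to -1 to 1, where 1 is 6 degrees. In form: [[x, y, z, turn], ...]. A call has exactly 5 rows; each row shifts and turns the commanded pose from where the row before left it; what a row does not reach is not made up. A row lasts 1/10 s, in which the tool goes at most 50 mm and 8.59 degrees, less where a joint would pass 70% of its speed; a pose out of reach is approached as far as the arm can. A call with a number of a shift or a turn outside -1 to 1 is refused whole. A call with a gripper value outside its range is refused whole. "fingers" is the closure, from -1 (fully open) to 1 (shut), set as the call begins (left out, the last holds). The fingers move at their own pace and stop on an object; the grip force is fixed at half the most. Time passes only in rows, so rows that do not move let the fingers close, or fill a call up. It gives the time, the measured TCP pose, the force, the opening and the grip force at its end, in the units of the state.
- env.state(): the state, without advancing time (a new reading comes with each control period).
- env.read_camera(name): name is "scene" or "top"; returns the picture (420x560x3 uint8, red, green, blue); there is no depth.
- env.calibration(name): a dict with "K" (3x3 intrinsics, pixels), "pose" (4x4, takes a point from camera to world coordinates). Camera axes: x right, y down, z forward; pixel columns grow to the right and rows downward; lengths in mm; the calibration is good to about 2 mm. A picture is of the moment at which its call begins. calibration takes no time and is no camera call.
- env.job_done(): hands the job in; it is judged then, once.
Trained networks look in the newest picture that a camera, given by its name, has taken for a name from the list of things; names that differ only in an ending like _2 or _b are one class to them, and where a whole thing is asked for, a point or a joint stands for the part that bears it (a point fixed in the world has none). Each returns a list of dicts, best first, with "conf" (0 to 1); they miss things now and then, are a little off and sometimes report something else, mostly with a low value. They report only what shows in the picture. A call takes as long as a camera call. They do not tell look-alikes from the thing itself.
- env.look_for(camera, label): "position" ([row, column] as shares, 0 to 1, of the picture: columns of its width, rows of its height, amid what is visible of it).
The state is a dict: "t": time; "joints": joint angles; "qvel": joint speeds; "tau": joint torques, N m; "eef_pos": TCP position; "tcp_rot": TCP orientation; "ft_force": force on the tool from outside, world axes, zero at the start; "moment": the same for the moment, N m; "opening": opening from 0.0 (shut) to 1.0 (fully open); "grip_force": force on a finger pad.
Only numpy, scipy, OpenCV 4.12 (cv2) and the standard library are available. Lean on these libraries where they do the work, as an engineer would, in place of code of your own. Each camera call takes 0.05 s, during which the arm holds its last target. There are 200 camera calls.

## Working session

There is one attempt and no reset: what is moved stays moved. The work goes in short steps, Python scripts to look and compute and a tool call to move; the robot and the scene stay as the last step left them, time stands still between calls to the robot, and variables do not carry over. Pictures are saved under pics/ and viewed, at most 10 in all, crops included, and the job is handed in when it is done.

Besides the shell and the picture viewer there is one more tool, called after ">>>" by a JSON object that holds its "api" and its "payload", one argument or row to a line. carry_out: Moves the arm, as the interface text tells. Its arguments: {"type":"object","properties":{"series":{"type":"array","items":{"type":"array","items":{"type":"number","minimum":-1,"maximum":1}}},"fingers":{"type":"number"}},"required":["series"]}

```bash
mkdir -p pics; ls
python3 - <<'E'
from cell import env
import cv2
for c in ("scene","top"):
    cv2.imwrite(f"pics/{c}0.png",cv2.cvtColor(env.read_camera(c),cv2.COLOR_RGB2BGR))
    k=env.calibration(c);print(c,k["K"].tolist() if hasattr(k["K"],"tolist") else k["K"],k["pose"])
    for n in ("oven","long_bracket","short_bracket","hatch","hatch_lip","bar","lug","hammer","can","angle"):
        print(n,[(round(d["position"][0]*420),round(d["position"][1]*560),round(d["conf"],2)) for d in env.look_for(c,n)])
print(env.state())
E
```

```text
pics
scene [[412.64069437854124, 0.0, 268.46103215045656], [0.0, 412.64069437854124, 216.27880180260289], [0.0, 0.0, 1.0]] [[-6.21558984e-01  4.67412082e-01 -6.28641690e-01  1.18323127e+03]
 [ 7.83363861e-01  3.68463852e-01 -5.00575120e-01  6.29740752e+02]
 [-2.34312029e-03 -8.03592145e-01 -5.95175751e-01  6.80684029e+02]
 [ 0.00000000e+00  0.00000000e+00  0.00000000e+00  1.00000000e+00]]
oven [(176, 202, 0.76)]
long_bracket [(175, 202, 0.7)]
short_bracket [(174, 205, 0.71)]
hatch [(161, 263, 0.73), (227, 358, 0.27)]
hatch_lip [(161, 264, 0.63)]
bar [(212, 307, 0.75), (291, 217, 0.65), (255, 123, 0.56)]
lug [(289, 220, 0.94), (212, 308, 0.9), (203, 226, 0.74), (253, 123, 0.61)]
hammer [(232, 356, 0.98)]
can [(268, 323, 0.84)]
angle [(262, 408, 0.89)]
top [[455.8063289417915, 0.0, 283.7464700660247], [0.0, 455.8063289417915, 214.8676981289158], [0.0, 0.0, 1.0]] [[ 1.99699336e-02 -9.93539828e-01  1.11713079e-01  4.99737877e+02]
 [-9.99543029e-01 -1.73037473e-02  2.47853327e-02  1.40903861e+02]
 [-2.26921603e-02 -1.12156991e-01 -9.93431364e-01  1.18562328e+03]
 [ 0.00000000e+00  0.00000
[... 395 characters left out ...]
, 0.37)]
angle [(297, 172, 0.72)]
{'t': 1.1, 'joints': array([-1.27760907e+00,  4.90886110e-01,  1.55889729e+00, -1.83649014e-06,
        1.09168561e+00, -1.05635978e-01]), 'qvel': array([-0.00050503,  0.00089922,  0.00087524, -0.00165873, -0.00239647,
       -0.00015707]), 'tau': array([-2.94417596e-04, -6.12490225e+01, -2.58421755e+01,  6.92535052e-02,
        4.47106326e-02, -1.13201992e-05]), 'eef_pos': array([ 242.71518434, -575.97075149,  214.67051279]), 'tcp_rot': array([3.14146987e+00, 1.46581209e-05, 3.98824079e-01]), 'ft_force': array([-0.16527583,  0.7975536 ,  0.06078397]), 'moment': array([-0.00450996, -0.05577336,  0.02144371]), 'grip_force': 0.0, 'opening': 0.9987410902312508}
```

View pics/scene0.png

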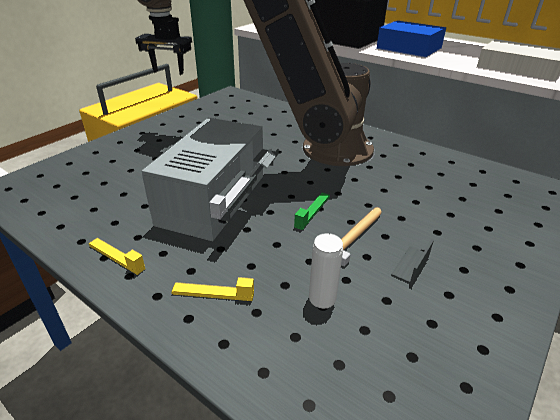

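View pics/top0.png

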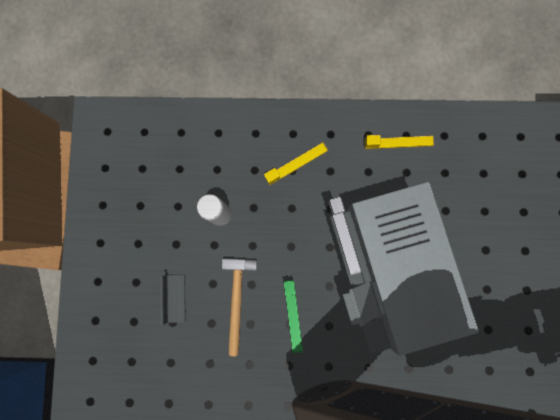

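The top view shows the silver bar at about (231,344) on the long bracket, with its lug at the upper end near (207,338). The open hatch is at about (303,355). Things that could be taken for the bar: yellow (160,297), yellow (142,400) and green (315,293). I choose the silver one, because it lies on the oven. Next I'll fit the oven pose and check it in a close crop.

```bash
cat > h.py <<'E'
from cell import env
import numpy as np, cv2
def cal(c):
    k=env.calibration(c); return np.array(k["K"]),np.array(k["pose"])
def proj(c,P):
    K,T=cal(c); P=np.atleast_2d(P); q=(P-T[:3,3])@T[:3,:3]@K.T; return q[:,:2]/q[:,2:]
def ray(c,uv,z):
    K,T=cal(c); d=T[:3,:3]@np.linalg.solve(K,[uv[0],uv[1],1]); return T[:3,3]+d*(z-T[2,3])/d[2]
def o2w(p,P):  # p=(x,y,yaw)
    P=np.atleast_2d(np.array(P,float)); c,s=np.cos(p[2]),np.sin(p[2])
    return np.c_[p[0]+c*P[:,0]-s*P[:,1],p[1]+s*P[:,0]+c*P[:,1],P[:,2]]
E
python3 - <<'E'
from h import *
from scipy.optimize import least_squares
# top-face corners: oven (x,y)
C=[[0,225,172],[180,225,172],[180,-120,172]]; uv=np.array([[353,205],[430,183],[477,329]])
W=[ray("top",u,172) for u in uv]; print(np.round(W))
print([np.linalg.norm(W[1]-W[0]),np.linalg.norm(W[2]-W[1])])
# scene corners
S=[[0,225,172],[180,225,172]]
f=lambda p:(proj("top",o2w(p,C))-uv).ravel()
r=least_squares(f,[500,0,-1.3],x_scale=[100,100,1]);p=r.x;print(p,r.fun)
img=cv2.cvtColor(env.read_camera("top"),cv2.COLOR_RGB2BGR);sc=cv2.cvtColor(env.read_camera("scene"),cv2.COLOR_RGB2BGR)
cv2.imwrite("pics/t.png",img);cv2.imwrite("pics/s.png",sc)
L=[[[0,225,172],[180,225,172],[180,-120,172],[0,-120,172],[0,225,172]],[[0,225,172],[0,225,0],[0,-120,0]],[[-49,45,110],[-49,215,110]],[[-53,-45,110],[-53,-115,110]]]
out=[]
for c,im,(x0,y0,w,h) in (("top",img,(300,170,190,200)),("scene",sc,(130,100,190,200))):
    k=4; b=cv2.resize(im[y0:y0+h,x0:x0+w],None,fx=k,fy=k,interpolation=cv2.INTER_CUBIC)
    b=cv2.resize(b,(395,415)) if 0 else b
    for l in L:
        q=((proj(c,o2w(p,l))-[x0,y0]+.5)*k).astype(int); cv2.polylines(b,[q.reshape(-1,1,2)],False,(0,0,255),1)
    out.append(b)
cv2.imwrite("pics/a.png",cv2.resize(out[0],(570,600)));cv2.imwrite("pics/b.png",cv2.resize(out[1],(570,600)))
E
```

```text
[[ 639.   12.  172.]
 [ 691. -160.  172.]
 [ 373. -256.  172.]]
[np.float64(179.6173937519748), np.float64(331.9820389796976)]
[427.57616699 -52.31036728  -1.2705509 ] [-1.10707963 -1.74163138 -1.05205259 -1.99675622  2.04426485  3.43178551]
```

View pics/a.png

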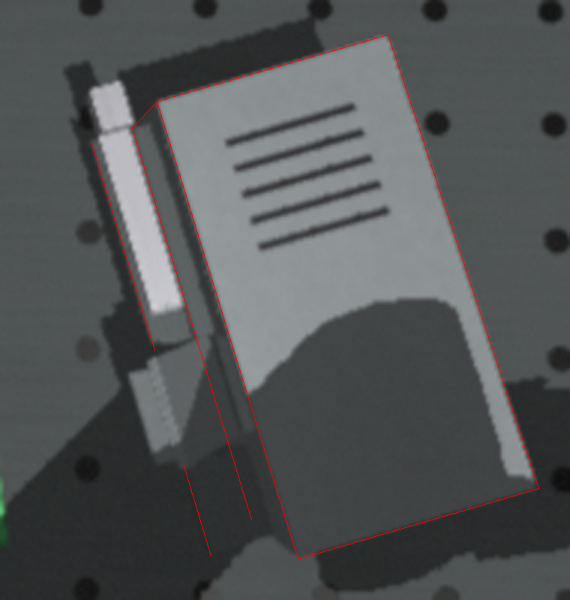

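View pics/b.png

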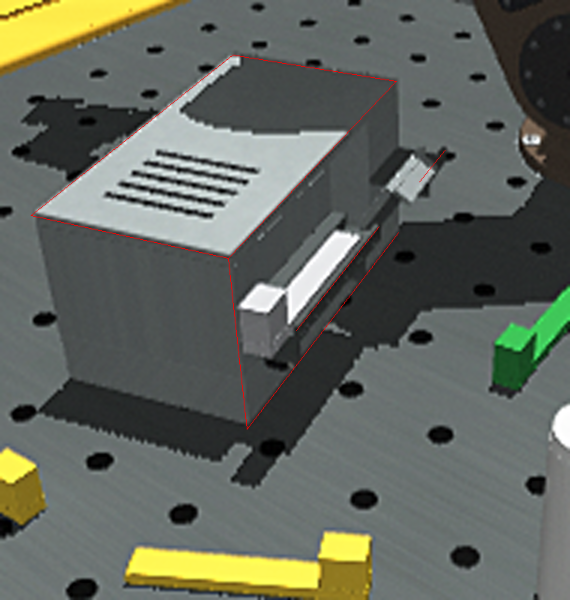

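The fit matches in both views (crop edges within about 1 px). The chosen bar is silver, with its lug at top pixel (337,206), on the long bracket. Now I'll measure the bar and the hatch angle.

```bash
cat >> h.py <<'E'
P0=np.array([427.576,-52.310,-1.27055])
def w2o(W):
    W=np.atleast_2d(W); c,s=np.cos(P0[2]),np.sin(P0[2]); d=W[:,:2]-P0[:2]
    return np.c_[c*d[:,0]+s*d[:,1],-s*d[:,0]+c*d[:,1],W[:,2]]
E
python3 - <<'E'
from h import *
from scipy.optimize import least_squares
g=lambda a:[300+a[0]/3-.5+.17,170+a[1]/3-.5+.17]
for a,z in (((88,90),144),((122,80),144),((132,122),144),((100,132),144),((152,315),112),((183,305),112)):
    print(a,np.round(w2o(ray("top",g(a),z)),1))
s=lambda a:[130+a[0]/3-.33,100+a[1]/3-.33]
for a in ((240,308),(275,318),(288,290),(258,282)): print(a,np.round(w2o(ray("scene",s(a),144)),1))
m=[g((130,372)),g((157,453))]
def lip(t,y): return [-(106*np.sin(t)+18*np.cos(t)),y,50+106*np.cos(t)-18*np.sin(t)]
r=least_squares(lambda t:(proj("top",o2w(P0,[lip(t[0],35),lip(t[0],-35)]))-m).ravel(),[.6]);print(r.x,r.fun,lip(r.x[0],0),o2w(P0,lip(r.x[0],0)))
print(proj("scene",o2w(P0,[lip(r.x[0],35),lip(r.x[0],-35)])), "hinge ax",o2w(P0,[0,0,50]),"shut lip",o2w(P0,lip(0,0)))
print("dirs",np.cos(P0[2]),np.sin(P0[2]))
for n,c,uv,z in(("can","top",(209,207),160),("hamhead","top",(239,264),20),("greenend","top",(289,281),30)):print(n,ray(c,uv,z),w2o(ray(c,uv,z)))
E
```

```text
(88, 90) [[-43.5 250.4 144. ]]
(122, 80) [[-16.3 250.6 144. ]]
(132, 122) [[-18.4 217.3 144. ]]
(100, 132) [[-44.  216.8 144. ]]
(152, 315) [[-42.9  71.4 112. ]]
(183, 305) [[-17.6  72.1 112. ]]
(240, 308) [[-19.4 246.9 144. ]]
(275, 318) [[-50.3 249.3 144. ]]
(288, 290) [[-42.7 211.5 144. ]]
(258, 282) [[-15.7 209.7 144. ]]
[0.57793907] [0.27866457 0.24577445 0.28734581 3.35266411] [np.float64(-72.98430719953691), 0, np.float64(128.95119316770092)] [[405.99048808  17.40925683 128.95119317]]
[[265.46880343 168.85740503]
 [274.70170815 157.06303751]] hinge ax [[427.576 -52.31   50.   ]] shut lip [[422.25240059 -35.11525402 156.        ]]
dirs 0.2957555226687503 -0.9552636655975848
can [630.13790347 337.14216474 160.        ] [[-312.12070083  308.68265496  160.        ]]
hamhead [502.82469113 281.53380797  20.        ] [[-296.65364377  170.61849044   20.        ]]
greenend [462.88476404 153.20906992  30.        ] [[-185.88213812   94.51257931   30.        ]]
```

>>> {"api": "carry_out", "payload": {
  "series": [
    [0.474,0.652,0,-0.094],
    [0.474,0.652,0,-0.094],
    [0.474,0.652,0,-0.094],
    [0.474,0.652,0,-0.094],
    [0.474,0.652,0,-0.094]
  ],
  "fingers": 1
}}

```text
t: 1.7
eef_pos: [361.9, -411.7, 214.8]
tcp_rot: [3.141, -0.0, 0.349]
ft_force: [0.4, -0.4, 0.1]
opening: 0.637
grip_force: 0.0
```

>>> {"api": "carry_out", "payload": {
  "series": [
    [0.474,0.652,0,-0.094],
    [0.474,0.652,0,-0.094],
    [0.474,0.652,0,-0.094],
    [0.474,0.652,0,-0.094],
    [0.474,0.652,0,-0.094]
  ]
}}

```text
t: 2.2
eef_pos: [480.5, -248.5, 214.8]
tcp_rot: [3.141, -0.0, 0.3]
ft_force: [0.1, -0.9, -0.2]
opening: 0.214
grip_force: 0.0
```

>>> {"api": "carry_out", "payload": {
  "series": [
    [-0.15,0.8,0,0],
    [-0.15,0.8,0,0],
    [-0.15,0.8,0,0],
    [-0.15,0.8,0,0],
    [-0.15,0.8,0,0]
  ]
}}

```text
t: 2.7
eef_pos: [441.7, -48.5, 214.8]
tcp_rot: [3.141, -0.0, 0.3]
ft_force: [1.9, -0.1, -0.1]
opening: 0.002
grip_force: 0.0
```

>>> {"api": "carry_out", "payload": {
  "series": [
    [-0.14,0.76,0,0],
    [-0.14,0.76,0,0],
    [-0.14,0.76,0,0],
    [0,0,0,0],
    [0,0,-0.4,0]
  ]
}}

```text
t: 3.2
eef_pos: [422.2, 64.9, 196.2]
tcp_rot: [3.14, -0.004, 0.303]
ft_force: [0.5, 0.7, -0.7]
opening: 0.004
grip_force: 0.0
```

>>> {"api": "carry_out", "payload": {
  "series": [
    [0,0,-0.5,0],
    [0,0,-0.5,0],
    [0,0,-0.5,0],
    [0,0,0,0],
    [0,0,0,0]
  ]
}}

```text
t: 3.7
eef_pos: [421.5, 63.7, 120.0]
tcp_rot: [-3.142, 0.001, 0.3]
ft_force: [-0.4, -0.4, 0.9]
opening: 0.001
grip_force: 0.0
```

Run:
```python
from h import *
print(w2o(env.state()["eef_pos"]),env.state()["ft_force"], o2w(P0,[[-31,25,120],[-29,25,120]]))
```

```text
[[-112.61222175   28.474117    120.0034566 ]] [-0.42277189 -0.42280915  0.86726894] [[442.28917044 -15.3029383  120.        ]
 [442.88068148 -17.21346563 120.        ]]
```

>>> {"api": "carry_out", "payload": {
  "series": [
    [0.06,-0.19,0,0],
    [0.06,-0.19,0,0],
    [0.06,-0.19,0,0],
    [0.06,-0.19,0,0],
    [0.06,-0.19,0,0]
  ]
}}

```text
t: 4.2
eef_pos: [436.6, 16.0, 120.5]
tcp_rot: [-3.141, -0.001, 0.3]
ft_force: [-1.4, 4.6, 4.5]
opening: 0.006
grip_force: 2.6
```

>>> {"api": "carry_out", "payload": {
  "series": [
    [0.03,-0.095,0,0],
    [0.03,-0.095,0,0],
    [0.03,-0.095,0,0],
    [0.03,-0.095,0,0],
    [0.03,-0.095,0,0]
  ]
}}

```text
t: 4.7
eef_pos: [443.8, -7.6, 119.6]
tcp_rot: [3.141, 0.0, 0.3]
ft_force: [-0.9, 1.8, 2.4]
opening: 0.002
grip_force: 1.1
```

>>> {"api": "carry_out", "payload": {
  "series": [
    [0.012,-0.038,0,0],
    [0.012,-0.038,0,0],
    [0.012,-0.038,0,0],
    [0,0,0,0],
    [0,0,0,0]
  ]
}}

```text
t: 5.2
eef_pos: [445.5, -13.0, 119.6]
tcp_rot: [3.141, 0.0, 0.301]
ft_force: [0.1, -0.6, -0.3]
opening: 0.007
grip_force: 0.0
```

>>> {"api": "carry_out", "payload": {
  "series": [
    [0.012,-0.038,0,0],
    [0,0,0,0],
    [0,0,0,0],
    [0,0,0,0],
    [0,0,0,0]
  ]
}}

```text
t: 5.7
eef_pos: [446.1, -14.8, 119.6]
tcp_rot: [3.141, -0.0, 0.3]
ft_force: [0.0, 0.6, 0.4]
opening: 0.005
grip_force: 0.0
```

>>> {"api": "carry_out", "payload": {
  "series": [
    [0.012,-0.038,0,0],
    [0,0,0,0],
    [0.012,-0.038,0,0],
    [0,0,0,0],
    [0,0,0,0]
  ]
}}

```text
t: 6.2
eef_pos: [446.7, -17.1, 119.7]
tcp_rot: [-3.139, 0.0, 0.3]
ft_force: [-1.8, 18.3, 5.0]
opening: 0.003
grip_force: 9.2
```

Run:
```python
from h import *
s=env.state();print(w2o(s["eef_pos"]),s["ft_force"],s["moment"])
im=cv2.cvtColor(env.read_camera("scene"),cv2.COLOR_RGB2BGR)
cv2.imwrite("pics/c.png",cv2.resize(im[100:250,170:340],None,fx=4,fy=4,interpolation=cv2.INTER_CUBIC)[:600])
```

```text
[[-27.94587227  28.66501403 119.68567327]] [-1.80239654 18.28303289  5.01189793] [ 2.72067376  0.23960593 -0.02985559]
```

View pics/c.png

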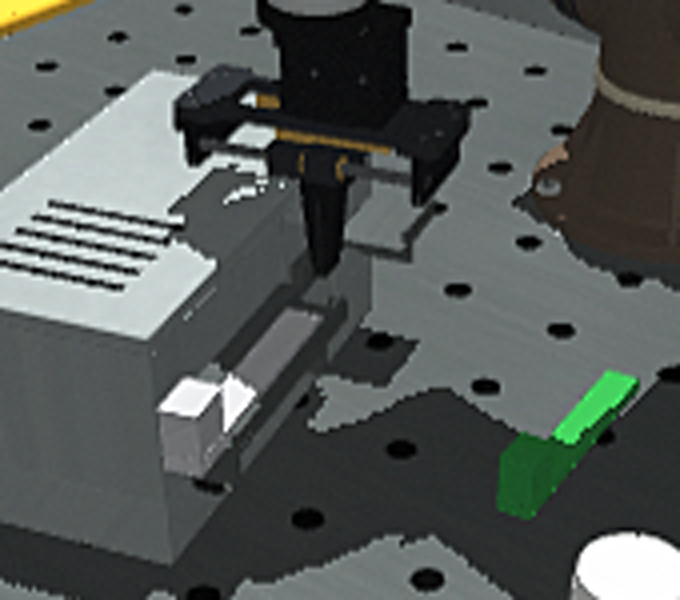

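The finger meets a hard stop at 18 N with its tip at oven x -28, so the hatch is shut. The crop shows the bar still on the long bracket with its lug at (190,420). Retreating, rising and going to the lug's outer side.

>>> {"api": "carry_out", "payload": {
  "series": [
    [-0.06,0.19,0,0],
    [-0.06,0.19,0,0],
    [-0.06,0.19,0,0],
    [0,0,0.8,0],
    [0,0,0.8,0]
  ]
}}

```text
t: 6.75
eef_pos: [437.5, 10.6, 200.1]
tcp_rot: [-3.141, 0.003, 0.301]
ft_force: [0.3, 0.1, -0.1]
opening: 0.004
grip_force: 0.0
```

>>> {"api": "carry_out", "payload": {
  "series": [
    [0.8,0.15,0,0],
    [0.8,0.15,0,0],
    [0.8,0.15,0,0],
    [0.8,0.15,0,0],
    [0.8,0.15,0,0]
  ]
}}

```text
t: 7.25
eef_pos: [639.6, 48.4, 199.5]
tcp_rot: [3.141, 0.0, 0.301]
ft_force: [0.6, -0.2, 0.7]
opening: 0.006
grip_force: 0.0
```

Run:
```python
from h import *
im=cv2.cvtColor(env.read_camera("top"),cv2.COLOR_RGB2BGR)
cv2.imwrite("pics/d.png",cv2.resize(im[180:380,300:490],None,fx=3,fy=3,interpolation=cv2.INTER_CUBIC))
s=env.state();print(s["eef_pos"],s["tcp_rot"],o2w(P0,[-30,285,118]))
```

```text
[644.24528827  49.03310249 198.94469461] [ 3.14087169e+00 -2.32898683e-03  3.00699463e-01] [[690.95347902  60.63823393 118.        ]]
```

View pics/d.png

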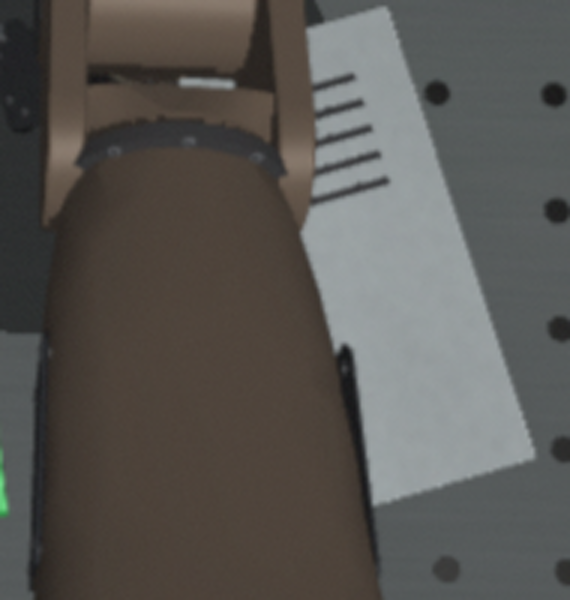

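The arm hides the bar from the top camera, but the lug is visible from the scene camera. I'll go out to the lug's outer side and descend.

>>> {"api": "carry_out", "payload": {
  "series": [
    [0.54,0.12,0,0],
    [0.54,0.12,0,0],
    [0,0,0,0],
    [0,0,0,0],
    [0,0,0,0]
  ]
}}

```text
t: 7.8
eef_pos: [691.4, 59.5, 199.6]
tcp_rot: [-3.142, 0.001, 0.3]
ft_force: [-0.8, 0.8, 0.3]
opening: 0.006
grip_force: 0.0
```

Run:
```python
from h import *
s=env.state();print(s["eef_pos"],w2o(s["eef_pos"]),s["tcp_rot"])
```

```text
[691.41952624  59.54240418 199.56441045] [[-28.81535762 285.12110028 199.56441045]] [-3.14155029e+00  7.50006849e-04  3.00497003e-01]
```

>>> {"api": "carry_out", "payload": {
  "series": [
    [0,0,-0.5,0],
    [0,0,-0.5,0],
    [0,0,-0.5,0],
    [0,0,-0.12,0],
    [0,0,0,0]
  ]
}}

```text
t: 8.3
eef_pos: [691.7, 59.3, 118.5]
tcp_rot: [-3.141, 0.001, 0.3]
ft_force: [-0.5, 0.5, 1.0]
opening: 0.004
grip_force: 0.0
```

>>> {"api": "carry_out", "payload": {
  "series": [
    [-0.076,-0.024,0,0],
    [-0.076,-0.024,0,0],
    [-0.076,-0.024,0,0],
    [-0.076,-0.024,0,0],
    [-0.076,-0.024,0,0]
  ]
}}

```text
t: 8.8
eef_pos: [673.0, 53.3, 119.0]
tcp_rot: [3.141, -0.0, 0.3]
ft_force: [0.1, -0.0, -0.2]
opening: 0.002
grip_force: 0.0
```

>>> {"api": "carry_out", "payload": {
  "series": [
    [-0.076,-0.024,0,0],
    [-0.076,-0.024,0,0],
    [-0.076,-0.024,0,0],
    [-0.076,-0.024,0,0],
    [-0.076,-0.024,0,0]
  ]
}}

```text
t: 9.3
eef_pos: [654.3, 47.4, 118.8]
tcp_rot: [3.141, -0.001, 0.3]
ft_force: [3.0, 1.3, 0.9]
opening: 0.004
grip_force: 1.7
```

Run:
```python
from h import *
s=env.state();print(s["eef_pos"],w2o(s["eef_pos"]),s["tcp_rot"],s["ft_force"])
im=cv2.cvtColor(env.read_camera("scene"),cv2.COLOR_RGB2BGR)
cv2.imwrite("pics/e.png",cv2.resize(im[100:250,170:340],None,fx=4,fy=4,interpolation=cv2.INTER_CUBIC))
```

```text
[654.31107284  47.35270031 118.811713  ] [[-28.14600644 246.06757082 118.811713  ]] [ 3.14132535e+00 -7.64104964e-04  3.00366005e-01] [3.0499287  1.31245688 0.93499102]
```

View pics/e.png

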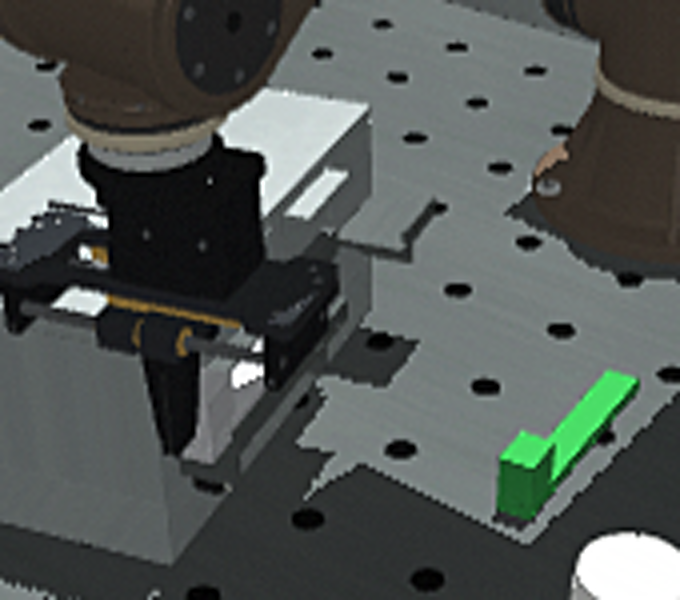

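Contact is made on the lug (3 N), and the hatch lip shows flush at (320,195). Pushing steadily.

>>> {"api": "carry_out", "payload": {
  "series": [
    [-0.115,-0.035,0,0],
    [-0.115,-0.035,0,0],
    [-0.115,-0.035,0,0],
    [-0.115,-0.035,0,0],
    [-0.115,-0.035,0,0]
  ]
}}

```text
t: 9.85
eef_pos: [625.2, 38.5, 118.8]
tcp_rot: [3.141, -0.0, 0.3]
ft_force: [4.7, 2.3, 2.1]
opening: 0.004
grip_force: 2.2
```

>>> {"api": "carry_out", "payload": {
  "series": [
    [-0.115,-0.035,0,0],
    [-0.115,-0.035,0,0],
    [-0.115,-0.035,0,0],
    [-0.115,-0.035,0,0],
    [-0.115,-0.035,0,0]
  ]
}}

```text
t: 10.35
eef_pos: [596.5, 29.8, 118.8]
tcp_rot: [3.141, -0.001, 0.3]
ft_force: [4.6, 0.9, 3.6]
opening: 0.006
grip_force: 2.5
```

>>> {"api": "carry_out", "payload": {
  "series": [
    [-0.115,-0.035,0,0],
    [-0.115,-0.035,0,0],
    [-0.115,-0.035,0,0],
    [-0.115,-0.035,0,0],
    [-0.115,-0.035,0,0]
  ]
}}

```text
t: 10.85
eef_pos: [567.8, 21.0, 118.8]
tcp_rot: [3.141, -0.0, 0.3]
ft_force: [5.0, 1.0, 1.9]
opening: 0.003
grip_force: 2.5
```

Run:
```python
from h import *
s=env.state();print(s["eef_pos"],w2o(s["eef_pos"]),s["tcp_rot"],s["ft_force"])
im=cv2.cvtColor(env.read_camera("scene"),cv2.COLOR_RGB2BGR)
cv2.imwrite("pics/f.png",cv2.resize(im[100:250,170:340],None,fx=4,fy=4,interpolation=cv2.INTER_CUBIC))
```

```text
[567.77653196  21.00745645 118.80441269] [[-28.5724206  155.61251674 118.80441269]] [ 3.14133945e+00 -4.94651978e-04  3.00312549e-01] [4.98428663 0.95293126 1.90370001]
```

View pics/f.png

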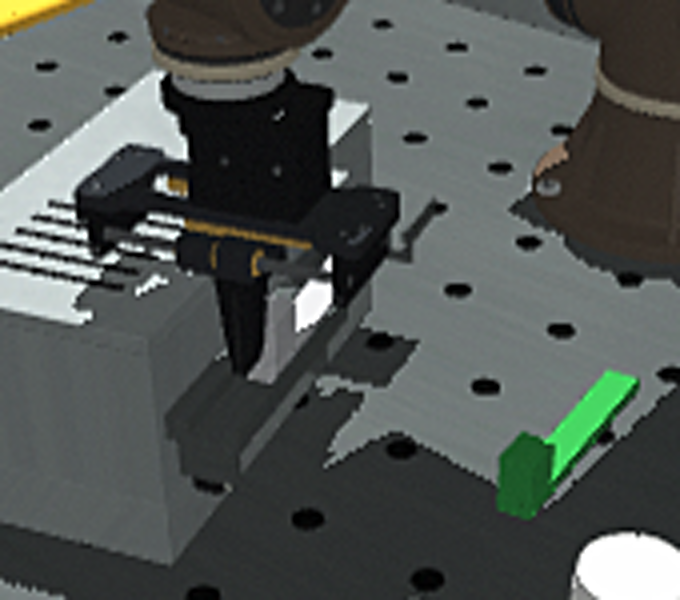

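The lug is upright and the bar is sliding along the groove. Finishing the push with a slow-down.

>>> {"api": "carry_out", "payload": {
  "series": [
    [-0.115,-0.035,0,0],
    [-0.115,-0.035,0,0],
    [-0.115,-0.035,0,0],
    [-0.115,-0.035,0,0],
    [-0.115,-0.035,0,0]
  ]
}}

```text
t: 11.4
eef_pos: [538.8, 12.2, 118.7]
tcp_rot: [3.142, -0.0, 0.3]
ft_force: [4.2, 1.4, 2.4]
opening: 0.005
grip_force: 2.4
```

>>> {"api": "carry_out", "payload": {
  "series": [
    [-0.115,-0.035,0,0],
    [-0.096,-0.03,0,0],
    [-0.076,-0.024,0,0],
    [-0.076,-0.024,0,0],
    [-0.058,-0.018,0,0]
  ]
}}

```text
t: 11.9
eef_pos: [518.0, 5.7, 118.7]
tcp_rot: [3.141, -0.0, 0.3]
ft_force: [4.5, 1.1, 2.7]
opening: 0.007
grip_force: 2.3
```

>>> {"api": "carry_out", "payload": {
  "series": [
    [-0.038,-0.012,0,0],
    [-0.02,-0.006,0,0],
    [0,0,0,0],
    [0,0,0,0],
    [0,0,0,0]
  ]
}}

```text
t: 12.4
eef_pos: [515.2, 4.9, 118.5]
tcp_rot: [-3.142, 0.001, 0.3]
ft_force: [2.3, -0.2, 1.8]
opening: 0.005
grip_force: 1.2
```

Run:
```python
from h import *
s=env.state();print(s["eef_pos"],w2o(s["eef_pos"]),s["tcp_rot"],s["ft_force"])
```

```text
[515.15490324   4.92217081 118.50925493] [[-28.76986898 100.58767473 118.50925493]] [-3.14150776e+00  6.80311932e-04  3.00434308e-01] [ 2.30780919 -0.18366     1.79224215]
```

Back off along +y, rise and move well away, so the cameras can see the bar.

>>> {"api": "carry_out", "payload": {
  "series": [
    [0.2,0.06,0,0],
    [0.2,0.06,0,0],
    [0.2,0.06,0,0],
    [0,0,0.6,0],
    [0,0,0.6,0]
  ]
}}

```text
t: 12.9
eef_pos: [545.6, 14.3, 178.5]
tcp_rot: [-3.141, 0.003, 0.301]
ft_force: [0.2, -0.1, 0.1]
opening: 0.006
grip_force: 0.0
```

>>> {"api": "carry_out", "payload": {
  "series": [
    [0,0,0.6,0],
    [0.1,-0.9,0,0],
    [0.1,-0.9,0,0],
    [0.1,-0.9,0,0],
    [0.1,-0.9,0,0]
  ]
}}

```text
t: 13.4
eef_pos: [565.9, -167.6, 208.6]
tcp_rot: [-3.141, 0.0, 0.301]
ft_force: [0.8, 1.1, 0.7]
opening: 0.007
grip_force: 0.0
```

>>> {"api": "carry_out", "payload": {
  "series": [
    [0,-0.9,0,0],
    [0,-0.9,0,0],
    [0,-0.9,0,0],
    [0,-0.9,0,0],
    [0,0,0,0]
  ]
}}

```text
t: 13.9
eef_pos: [565.1, -350.9, 207.6]
tcp_rot: [3.141, 0.001, 0.296]
ft_force: [-0.6, 0.6, -0.3]
opening: 0.005
grip_force: 0.0
```

Run:
```python
from h import *
t=cv2.cvtColor(env.read_camera("top"),cv2.COLOR_RGB2BGR);s=cv2.cvtColor(env.read_camera("scene"),cv2.COLOR_RGB2BGR)
a=cv2.resize(t[200:350,320:420],None,fx=4,fy=4,interpolation=cv2.INTER_CUBIC);b=cv2.resize(s[110:260,200:300],None,fx=4,fy=4,interpolation=cv2.INTER_CUBIC)
cv2.imwrite("pics/g.png",np.hstack([a,b]))
# bar (expected) outline check: lug top rectangle, nose
for c in("top","scene"): print(c,np.round(proj(c,o2w(P0,[[-42,90,144],[-17,90,144],[-17,56,144],[-42,56,144],[-30,-90,112]])),1).tolist(),np.round(proj(c,o2w(P0,[[-18,35,156],[-18,-35,156]])),1).tolist())
```

```text
top [[350.0, 266.8], [360.6, 263.8], [365.1, 278.3], [354.5, 281.4], [376.4, 341.4]] [[368.3, 287.8], [377.7, 318.6]]
scene [[246.3, 171.6], [237.4, 169.9], [242.8, 163.8], [251.5, 165.5], [267.5, 151.3]] [[246.2, 156.3], [256.3, 145.0]]
```

View pics/g.png

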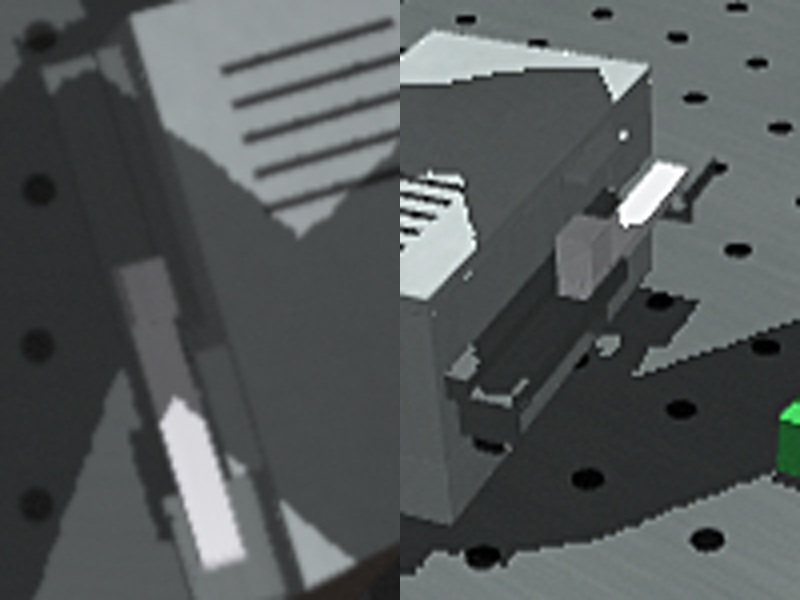

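Both views agree with a bar centred at y≈0. In the top crop the lug's corners are at (113,267) and (164,257), against (120,267) and (162,255) expected. The nose is at (225,565), against (226,566) expected. The lip edge is where a shut hatch puts it, and the arm is clear. Handing in.

```bash
python3 -c "
from cell import env
print(env.job_done())"
```

```text
the job is handed in; nothing more can be done
None
```

The hatch is shut, the bar lies in both brackets centred on the hatch to within about 2 mm by the last pictures, and the arm is clear; the job was handed in at about 14 s, with no verdict returned.

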